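# Fit the slicer's retaining pin by feel

## Robot

A 6-joint arm with a two-finger parallel gripper is mounted at the origin on a cart in front of the work surface, level with it; the furniture and walls round the work are solid. World frame = base frame: x ahead of the robot, y to its left, z up, the work surface at z = 0. Lengths are in m, angles in rad, forces in N, time in s.
With the tool pointing down it reaches from about 0.35 to 0.775 m from the base axis. Payload 7.3 kg.
Tool frame: the origin (TCP) lies at the centre of the arm's flange, where the gripper is bolted on; the fingertips stand 178 mm ahead of it and the grasp point (between the pads) lies 159 mm ahead of it (tip_extent is the distance from the TCP to the fingertips, in m); z points along the fingers, y is the line along which they close (so a half turn about z gives the same grasp; the last joint's range is limited). The gripper opens to 92 mm and grips with 3 to 60 N. Pads are 19 mm wide; open, the fingers measure 130 mm over their backs; the gripper's body (75 mm by 190 mm) begins 47 mm behind the grasp point.
Start: joints at [-1.47, 0.342, 1.524, -0, 1.275, -0.146], TCP at [0.128, -0.509, 0.405] pointing down, gripper open.
Joint ranges: [-2.53, 2.53], [-0.77, 2.02], [0.04, 2.7], [-1, 4.14], [0.28, 2.66], [-3.11, 3.11]. Speed limits (rad/s): [2.57, 2.57, 3.14, 3.14, 3.14, 3.14].

## Interface

Orientations are given as [roll, pitch, yaw] about the fixed x, y, z axes, in that order (R = Rz(yaw) Ry(pitch) Rx(roll)).
In Python, from cell import * gives the robot as it stands.
- The arm moves only by the tool arm_command, never from a script. Its arguments are lists of equal length, an entry for each row: "xyz": the shift along the world's x, y, z in mm, a list of three; "spin": the turn about the world's z in degrees. In form: {"xyz": [[tx, ty, tz], ...], "spin": [spin, ...]}. A call has 1 to 20 rows; each row shifts and turns the commanded pose from where the row before left it; what a row does not reach is not made up. A row lasts 1/10 s, in which the tool goes at most 50 mm and 8.59 degrees, less where a joint would pass 70% of its speed; a pose out of reach is approached as far as the arm can. A call with a gripper value outside its range is refused whole. "jaw" is the opening, from -1 (shut) to 1 (fully open), set as the call begins (left out, the last holds). The fingers move at their own pace and stop on an object; "squeeze" is the grip in N (left out, the last holds). Time passes only in rows, so rows that do not move let the fingers close. It gives the time, the measured TCP pose, the force, the opening and the grip force at its end, in the units of the state.
- observe(): the state, without advancing time (a new reading comes with each control period).
- read_camera(name): name is "scene" or "top"; returns a dict with "img" (420x560x3 uint8, red, green, blue), "depth" (420x560 float32, m along the optical axis (not along the pixel's ray), 0 where there is no reading), "fx", "fy", "cx", "cy" (pixels), "world_from_camera" (4x4, takes a point from camera to world coordinates). Camera axes: x right, y up, looking along -z (the intrinsics and any distortion apply to the point x, -y, -z); pixel columns grow to the right and rows downward; lengths in m; the calibration is good to about 2 mm. A picture is of the moment at which its call begins.
- hand_in(): hands the job in; it is judged then, once.
The state is a dict: "time": time; "qpos": joint angles; "qvel": joint speeds; "joint_efforts": joint torques, N m; "tool_pos": TCP position; "tool_rot": TCP orientation; "contact_force": force on the tool from outside, world axes, zero at the start; "torque": the same for the moment, N m; "opening": finger opening in m; "grip_force": force on a finger pad.
Only numpy, scipy, OpenCV 4.12 (cv2) and the standard library are available. Lean on these libraries where they do the work, as an engineer would, in place of code of your own. Each camera call takes 0.05 s, during which the arm holds its last target. There are 200 camera calls.

## Task

Fit the retaining pin that keeps the blade cassette in the vegetable slicer: draw the pin out of its round parking hole, put its tip down through the long slot in the cover plate, and feel along the hidden cassette with gentle pressure until the tip drops into the cassette's hole. Keep the pin upright, without levering it sideways, push it gently fully home against its spring grip until its collar is flat on the plate, and release it. Never force it, and leave the salt shaker, the pepper mill and the mug standing where they are.

Things in the scene. Friction and masses are not known exactly. Their poses are not given: they have to be found in the camera images.
- slicer: Vegetable slicer: closed white box with a steel cover plate and black foot trim, fixed to the worktop, 110 (x) x 200 (y) x 85 mm high. Origin at the centre of its underside, z up, y along its length. The cover plate is 5 mm thick, its top at z = 85 mm, with a long slot and a round parking hole, both on the line x = 0.
- parking_hole (a point): Centre of the round parking hole (16 mm, through the cover plate), at the plate's top, slicer y = -65 mm; the pin stands in it at first.
- slot_center (a point): Centre of the slot at the plate's top, slicer y = +35 mm. Slot 14 mm wide (x) and 62 mm long (y). Below the whole slot lies the flat top of the hidden dark steel blade cassette, 30 mm under the plate's top. A soft spring presses the cassette up: about 2 N at first touch, then 0.8 N more per mm; it bottoms hard after 10 mm. Sideways the cassette sits tight.
- slot_end (a point): The slot's end at slicer y = +66 mm, at the plate's top. The cassette has one upright round hole, 14 mm, on the slot's centre line, its centre anywhere within 18 mm of the slot's centre. When the tip finds it the cassette springs up round the tip and its upward push ends.
- lock_pin: Loose retaining pin, about 80 g: black square grip 24 x 24 mm (sides along its x and y), from 4 to 48 mm above the origin; under it a round steel collar 28 mm across, 4 mm thick; under that a steel shank, 10 mm thick, 62 mm long, the last 4 mm tapering to 6 mm. Origin on the axis at the collar's underside, z up the axis. Parked or fully home, the collar rests on the cover plate.
- pin_tip (a point): Tip of the pin's shank, on its axis, 62 mm below the pin's origin. Once in the cassette's hole it goes down freely until the collar is about 8 mm above the plate; from there sprung rollers grip the shank and it takes a push of 1 to 6 N to go home; it then stays.
- salt_shaker: Glass salt shaker with grey cap, 44 mm across, 90 mm high, standing beyond the slicer; origin at the centre of its underside. Not to be disturbed.
- pepper_mill: Wooden pepper mill, 58 mm across, 150 mm high, standing beyond the slicer; origin at the centre of its underside. Not to be disturbed.
- grey_mug: Grey mug without handle, 94 mm across, 120 mm high, to the right of the slicer; origin at the centre of its underside. Not to be disturbed.
Not all that is in view belongs to the job. What is meant by the lock_pin is not red or yellow, and is the smaller of those in its own colour.

How it is judged:
By the outcome, as a careful person would: the job done as asked, in the order asked, and still so for the second after the job is handed in, with the robot touching nothing.
It also fails if it takes over 64 s, if anything falls off the work surface, if the arm or the gripper's body presses on something with over 40 N, if the wrist force passes 120 N, or if a joint passes its speed limit or range.

## Working session

There is one attempt and no reset: what is moved stays moved. The work goes in short steps, Python scripts to look and compute and a tool call to move; the robot and the scene stay as the last step left them, time stands still between calls to the robot, and variables do not carry over. Pictures are saved under pics/ and viewed, at most 10 in all, crops included, and the job is handed in when it is done.

Besides the shell and the picture viewer there is one more tool, called after "Request:" as name(argument=value, ...), one argument or row to a line, values as JSON. arm_command: Moves the arm, as the interface text tells. Its arguments: {"type":"object","properties":{"xyz":{"type":"array","items":{"type":"array","items":{"type":"number"}}},"spin":{"type":"array","items":{"type":"number"}},"jaw":{"type":"number"},"squeeze":{"type":"number"}},"required":["xyz","spin"]}

```bash
mkdir -p pics; ls
python3 - <<'E'
from cell import *
import cv2,numpy as np
s=observe();print(s)
for n in("scene","top"):
    c=read_camera(n);cv2.imwrite(f"pics/{n}0.png",c["img"][:,:,::-1]);np.savez(f"pics/{n}0.npz",**c)
    print(n,c["fx"],c["fy"],c["cx"],c["cy"],c["world_from_camera"].round(3).tolist(),[k for k in c])
E
```

```text
pics
{'time': 0.0, 'qpos': array([-1.46997423e+00,  3.42714176e-01,  1.52502112e+00, -5.54005659e-06,
        1.27538563e+00, -1.45971715e-01]), 'qvel': array([-2.26084521e-04,  2.98712863e-04,  1.98295279e-04, -1.05133291e-03,
       -9.04715210e-04, -4.41778388e-07]), 'joint_efforts': array([-7.35075378e-05, -4.31246281e+01, -2.44226897e+01,  7.17032701e-02,
        5.58798818e-02, -1.08195322e-04]), 'tool_pos': array([ 0.12827687, -0.50894681,  0.40404776]), 'tool_rot': array([-3.14007987e+00, -2.17051161e-04,  2.46795263e-01]), 'contact_force': array([-0.50847776,  0.19893594, -0.56532894]), 'torque': array([-0.05194608,  0.00011918, -0.00867759]), 'grip_force': 0.0, 'opening': 0.09174251490359422}
scene 531.7152637767856 531.7152637767856 280.86864278422746 211.10231210888287 [[-0.809, 0.366, -0.459, -0.023], [-0.587, -0.499, 0.638, 0.71], [0.005, 0.786, 0.619, 0.818], [0.0, 0.0, 0.0, 1.0]] ['img', 'depth', 'fx', 'fy', 'cx', 'cy', 'world_from_camera']
top 411.0856329809121 411.0856329809121 281.6660143473154 210.30079995179022 [[0.026, 0.988, -0.15, 0.364], [-1.0, 0.026, -0.002, -0.043], [0.002, 0.15, 0.989, 1.211], [0.0, 0.0, 0.0, 1.0]] ['img', 'depth', 'fx', 'fy', 'cx', 'cy', 'world_from_camera']
```

View pics/scene0.png

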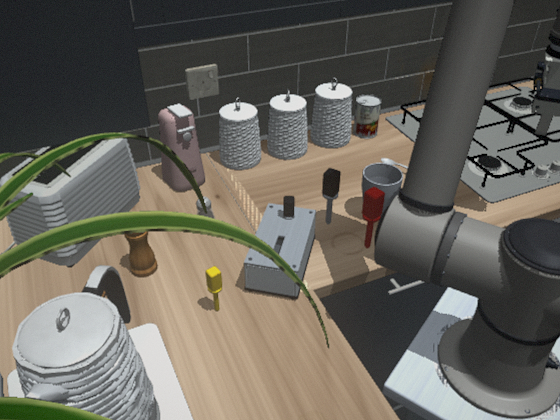

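View pics/top0.png

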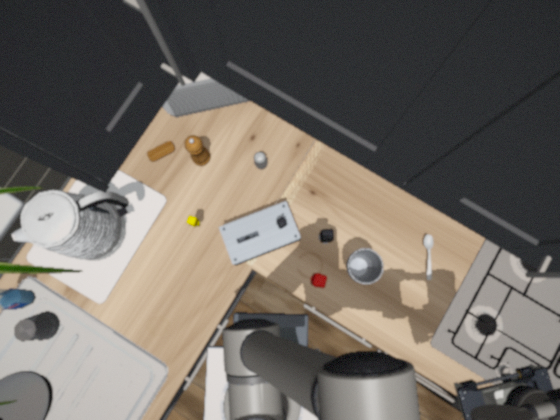

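Pin candidates:
- Black pin parked in the slicer: scene (289,207), top (281,222).
- Larger black pin standing free: scene (331,190), top (326,236).
- Red pin: scene (371,210), top (319,281).
- Yellow pin: scene (213,283), top (193,220).

By the description it is the parked black one. I'll check that in a close crop.

Run:
```python
import cv2,numpy as np
a=cv2.imread("pics/scene0.png")[155:305,230:350];b=cv2.imread("pics/top0.png")[190:275,210:345]
a=cv2.resize(a,None,fx=4,fy=4,interpolation=cv2.INTER_CUBIC);b=cv2.resize(b,None,fx=5.9,fy=5.9,interpolation=cv2.INTER_CUBIC)
cv2.imwrite("pics/c1.png",a);cv2.imwrite("pics/c2.png",b);print(a.shape,b.shape)
```

```text
(600, 480, 3) (502, 796, 3)
```

View pics/c1.png

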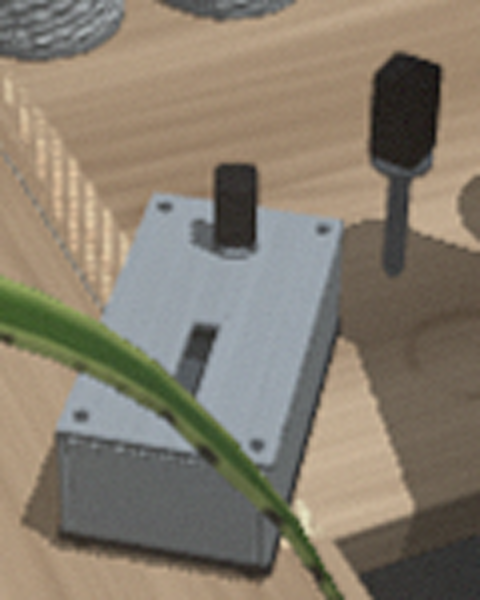

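View pics/c2.png

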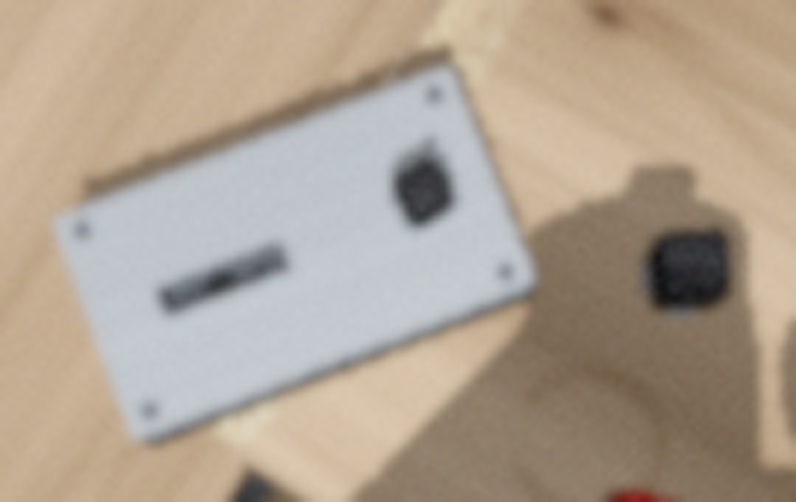

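The parked black pin (top-view crop about (424,190)) is the smaller of the two, so it is the target. Plate screws are at crop (82,230), (434,94), (505,271) and (149,410), and the slot runs from about (162,302) to (286,257). I'll triangulate these and use the depth as a check.

```bash
cat > h.py <<'E'
import cv2,numpy as np
def load(n): return dict(np.load(f"pics/{n}.npz"))
def P(c):
    F=np.diag([1,-1,-1,1.]); M=F@np.linalg.inv(c["world_from_camera"])
    K=np.array([[c["fx"],0,c["cx"]],[0,c["fy"],c["cy"]],[0,0,1.]])
    return K@M[:3]
def cloud(c):
    d=c["depth"];v,u=np.mgrid[:420,:560]
    X=np.stack([(u-c["cx"])/c["fx"]*d,-(v-c["cy"])/c["fy"]*d,-d,np.ones_like(d)],-1)
    return (X@c["world_from_camera"].T)[...,:3]
def ray(c,u,v,z):
    W=c["world_from_camera"];d=W[:3,:3]@[(u-c["cx"])/c["fx"],-(v-c["cy"])/c["fy"],-1]
    return W[:3,3]+d*(z-W[2,3])/d[2]
E
python3 - <<'E'
from h import *
t=load("top0");s=load("scene0")
o=lambda p,u,v,f:(np.array(p)+.5)/f-.5+[u,v]
T=o([(434,94),(505,271),(149,410),(82,230)],210,190,5.9);S=o([(165,206),(323,229),(257,445),(81,415)],230,155,4)
X=cv2.triangulatePoints(P(t),P(s),T.T,S.T);X=(X[:3]/X[3]).T;print(X.round(4))
print("centre",X.mean(0)); d=(X[2]+X[3]-X[0]-X[1])[:2];print("yaw of +y axis",np.degrees(np.arctan2(d[1],d[0]))-90,np.linalg.norm(d)/2)
C=cloud(t);CS=cloud(s)
print("depth",[C[int(round(v)),int(round(u))].round(4) for u,v in T])
print("slot ends",[ray(t,*o(p,210,190,5.9),.085).round(4) for p in[(162,302),(286,257)]])
for c,Q in((t,C),(s,CS)):
    # plate by depth
    m=(abs(Q[...,2]-.085)<.006)&(np.linalg.norm(Q[...,:2]-X.mean(0)[:2],axis=-1)<.13)
    r=cv2.minAreaRect(Q[m][:,:2].astype(np.float32)*1000);print("plate",r,np.median(Q[m][:,2]))
    m=(Q[...,2]>.115)&(Q[...,2]<.16)&(np.linalg.norm(Q[...,:2]-X.mean(0)[:2],axis=-1)<.11)
    p=Q[m];print("grip",len(p),p.mean(0),np.percentile(p[:,2],[10,50,90]),cv2.minAreaRect(p[p[:,2]>.127][:,:2].astype(np.float32)*1000))
E
```

```text
[[ 0.5478 -0.0445  0.0869]
 [ 0.4651 -0.0798  0.0867]
 [ 0.3966  0.0826  0.087 ]
 [ 0.4791  0.1174  0.0876]]
centre [0.47214969 0.01891154 0.08705798]
yaw of +y axis 22.922864742578525 0.17607533229213423
depth [array([ 0.5477, -0.0438,  0.0833]), array([ 0.4653, -0.079 ,  0.081 ]), array([0.398 , 0.0832, 0.0836]), array([0.4786, 0.119 , 0.089 ])]
slot ends [array([0.4477, 0.0796, 0.085 ]), array([0.4701, 0.0228, 0.085 ])]
plate ((472.89886474609375, 19.928619384765625), (110.54598236083984, 199.92507934570312), 22.93146514892578) 0.08418251883601247
grip 84 [ 0.49702057 -0.03992044  0.13084957] [0.12770046 0.13117833 0.13403758] ((497.7594909667969, -40.20635986328125), (23.039745330810547, 23.58316993713379), 32.972984313964844)
plate ((472.74951171875, 18.089447021484375), (110.76042938232422, 205.98477172851562), 22.868242263793945) 0.08472480183064524
grip 137 [ 0.49456745 -0.03605838  0.12781897] [0.11798257 0.13046145 0.13323571] ((497.2434387207031, -39.454925537109375), (21.667633056640625, 24.973960876464844), 34.938175201416016)
```

Run:
```python
from h import *
t=load("top0");s=load("scene0");C=cloud(t);D=cloud(s)
for n,(u,v) in dict(decoy=(326,236),red=(319,281),yellow=(193,220),mug=(365,266),salt=(261,158),mill=(194,144)).items():
    p=C[v-4:v+5,u-4:u+5].reshape(-1,3);print(n,np.median(p,0).round(3),p[:,2].max().round(3))
# pin yaw: both clouds' sides/top
for c,Q in((t,C),(s,D)):
    m=(Q[...,2]>.095)&(Q[...,2]<.16)&(np.linalg.norm(Q[...,:2]-[.4975,-.040],axis=-1)<.022)&(c["img"].max(-1)<90)
    print(cv2.minAreaRect(Q[m][:,:2].astype(np.float32)*1000),m.sum())
```

```text
decoy [ 0.461 -0.157  0.148] 1.211
red [ 0.346 -0.14   0.156] 1.211
yellow [0.499 0.201 0.107] 0.114
mug [ 0.39  -0.285  0.013] 0.032
salt [0.684 0.022 0.084] 0.093
mill [0.703 0.201 0.135] 0.153
((497.8966979980469, -40.329254150390625), (22.322818756103516, 19.305822372436523), 31.52678108215332) 60
((496.22528076171875, -38.697025299072266), (21.781728744506836, 26.34377098083496), 35.855140686035156) 202
```

Request:
arm_command(
  xyz=[
    [15,30,0],
    [20,35,0],
    [20,35,0],
    [20,35,0],
    [20,35,0],
    [20,35,0],
    [20,35,0],
    [20,35,0],
    [25,35,0],
    [25,30,0],
    [25,30,0],
    [25,30,0],
    [25,20,0],
    [25,15,0],
    [25,15,-10],
    [20,10,-10],
    [10,5,-10],
    [7,3,-10],
    [5,0,-10],
    [2,0,-10],
  ],
  spin=[0,0,0,0,0,0,0,2,2,2,2,2,2,2,2,2,2,0,0,0],
  jaw=1,
)

```text
time: 2.1
tool_pos: [0.5022, -0.0415, 0.3439]
tool_rot: [-3.142, 0.0, 0.595]
contact_force: [0.3, -0.4, 0.9]
opening: 0.0917
grip_force: 0.0
```

Request:
arm_command(
  xyz=[
    [-4.5,1.3,-10],
    [0,0,-20],
    [0,0,-20],
    [0,0,-12],
    [0,0,-6],
    [0,0,-2],
    [0,0,0],
  ],
  spin=[0,0,0,0,0,0,0],
)

```text
time: 2.8
tool_pos: [0.4979, -0.0399, 0.2751]
tool_rot: [3.141, -0.0, 0.596]
contact_force: [0.8, -0.4, 0.5]
opening: 0.0922
grip_force: 0.0
```

Request:
arm_command(
  xyz=[
    [0,0,0],
    [0,0,0],
    [0,0,0],
    [0,0,0],
    [0,0,0],
    [0,0,0],
    [0,0,0],
    [0,0,0],
  ],
  spin=[0,0,0,0,0,0,0,0],
  jaw=-1,
  squeeze=25,
)

```text
time: 3.6
tool_pos: [0.4978, -0.0398, 0.2747]
tool_rot: [3.142, 0.0, 0.596]
contact_force: [-0.5, 0.9, -0.3]
opening: 0.0326
grip_force: 0.0
```

Request:
arm_command(
  xyz=[
    [0,0,0],
    [0,0,0],
    [0,0,0],
    [0,0,0],
    [0,0,0],
  ],
  spin=[0,0,0,0,0],
)

```text
time: 4.1
tool_pos: [0.4978, -0.0398, 0.2747]
tool_rot: [3.141, 0.0, 0.596]
contact_force: [0.2, 0.3, -0.7]
opening: 0.0241
grip_force: 25.0
```

Request:
arm_command(
  xyz=[
    [0,0,2],
    [0,0,3],
    [0,0,5],
    [0,0,8],
    [0,0,10],
    [0,0,10],
    [0,0,10],
    [0,0,10],
    [0,0,8],
    [0,0,5],
    [0,0,3],
    [0,0,1],
    [-3,7,0],
    [-6,14,0],
    [-8,18,0],
    [-7,16,0],
    [-4,10,0],
    [-2.3,5.8,0],
    [0,0,0],
    [0,0,0],
  ],
  spin=[0,0,0,0,0,0,0,0,0,0,0,0,0,0,0,0,0,0,0,0],
)

```text
time: 6.1
tool_pos: [0.4676, 0.0309, 0.3498]
tool_rot: [3.141, -0.0, 0.596]
contact_force: [-0.2, -0.4, -0.8]
opening: 0.0238
grip_force: 25.0
```

Run:
```python
from cell import *
import cv2,numpy as np
from h import *
c=read_camera("scene");np.savez("pics/scene1.npz",**c)
s=observe();print(s["tool_pos"],s["contact_force"],s["torque"])
p=P(c)@[*s["tool_pos"][:2],.09,1];u,v=p[:2]/p[2];print("expected px of tip",u,v)
u,v=int(u),int(v);a,b=max(u-70,0),max(v-90,0)
cv2.imwrite("pics/s1.png",cv2.resize(c["img"][b:b+150,a:a+140,::-1],None,fx=4,fy=4,interpolation=cv2.INTER_CUBIC));print(a,b)
Q=cloud(c);m=(Q[...,2]>.1)&(Q[...,2]<.155)&(np.linalg.norm(Q[...,:2]-s["tool_pos"][:2],axis=-1)<.02)
for lo in np.arange(.095,.21,.01):
    k=(Q[...,2]>lo)&(Q[...,2]<lo+.01)&(np.linalg.norm(Q[...,:2]-s["tool_pos"][:2],axis=-1)<.025)
    if k.any():print(lo.round(3),k.sum(),np.median(Q[k],0).round(4))
```

```text
[0.4677181  0.03071337 0.3497462 ] [-0.91087963  0.04950207 -0.38918453] [-0.05347732 -0.05865603  0.00132942]
expected px of tip 279.78519989236634 236.61870222517112
209 146
0.095 9 [0.466  0.0336 0.1024]
0.105 17 [0.4637 0.0342 0.1103]
0.115 21 [0.4646 0.035  0.1205]
0.125 18 [0.4645 0.0344 0.1313]
0.135 17 [0.4648 0.0342 0.1386]
0.145 16 [0.4655 0.0338 0.1479]
0.155 30 [0.4588 0.0394 0.1628]
0.165 18 [0.458  0.0387 0.1674]
0.175 11 [0.4577 0.0492 0.1769]
```

View pics/s1.png

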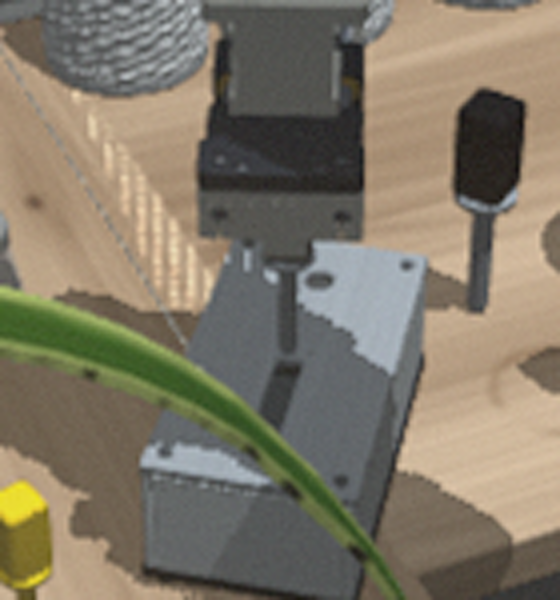

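The pin hangs upright over the near end of the slot (tip at crop (287,350), slot mouth about (285,365)), and its axis matches the TCP. Next I lower it into the slot.

Request:
arm_command(
  xyz=[
    [0,0,-3],
    [0,0,-4],
    [0,0,-4],
    [0,0,-4],
    [0,0,-4],
    [0,0,-4],
  ],
  spin=[0,0,0,0,0,0],
)

```text
time: 6.75
tool_pos: [0.4675, 0.031, 0.3263]
tool_rot: [-3.142, 0.0, 0.596]
contact_force: [0.4, 0.5, -0.9]
opening: 0.0239
grip_force: 25.0
```

Request:
arm_command(
  xyz=[
    [0,0,-4],
    [0,0,-4],
    [0,0,-4],
    [0,0,-3],
    [0,0,-1],
    [0,0,0],
  ],
  spin=[0,0,0,0,0,0],
)

```text
time: 7.35
tool_pos: [0.4675, 0.031, 0.3106]
tool_rot: [-3.142, 0.0, 0.596]
contact_force: [-0.3, -0.1, -1.4]
opening: 0.0237
grip_force: 25.0
```

Request:
arm_command(
  xyz=[
    [0,0,-1],
    [0,0,-1],
    [0,0,-1],
    [0,0,-1],
    [0,0,0],
    [0,0,0],
  ],
  spin=[0,0,0,0,0,0],
)

```text
time: 7.95
tool_pos: [0.4675, 0.031, 0.3067]
tool_rot: [3.142, 0.0, 0.596]
contact_force: [-0.2, -0.4, -1.3]
opening: 0.0238
grip_force: 25.0
```

Request:
arm_command(
  xyz=[
    [0,0,-1],
    [0,0,0],
    [0,0,0],
  ],
  spin=[0,0,0],
)

```text
time: 8.25
tool_pos: [0.4675, 0.031, 0.3059]
tool_rot: [3.141, -0.0, 0.596]
contact_force: [-0.7, -1.1, 1.9]
opening: 0.024
grip_force: 25.0
```

Request:
arm_command(
  xyz=[
    [0,0,-1],
    [0,0,0],
    [0,0,0],
  ],
  spin=[0,0,0],
)

```text
time: 8.55
tool_pos: [0.4675, 0.031, 0.3048]
tool_rot: [3.141, -0.0, 0.596]
contact_force: [-0.4, -0.9, 2.8]
opening: 0.0236
grip_force: 25.0
```

Contact at TCP z about 0.306, force about 3.5 N. Now I feel along the slot.

Request:
arm_command(
  xyz=[
    [-0.4,0.9,0],
    [-0.4,0.9,0],
    [-0.4,0.9,0],
    [0,0,0],
  ],
  spin=[0,0,0,0],
)

```text
time: 8.95
tool_pos: [0.4664, 0.0338, 0.3049]
tool_rot: [3.141, -0.001, 0.596]
contact_force: [1.5, -1.5, 3.2]
opening: 0.0238
grip_force: 25.0
```

Request:
arm_command(
  xyz=[
    [-0.4,0.9,0],
    [-0.4,0.9,0],
    [0,0,0],
  ],
  spin=[0,0,0],
)

```text
time: 9.25
tool_pos: [0.4655, 0.0356, 0.3048]
tool_rot: [3.141, -0.0, 0.596]
contact_force: [0.9, -1.7, 3.2]
opening: 0.0235
grip_force: 25.0
```

Request:
arm_command(
  xyz=[
    [-0.4,0.9,0],
    [-0.4,0.9,0],
    [-0.4,0.9,0],
    [0,0,0],
  ],
  spin=[0,0,0,0],
)

```text
time: 9.65
tool_pos: [0.4642, 0.0383, 0.3047]
tool_rot: [-3.142, 0.0, 0.596]
contact_force: [0.9, -2.0, 2.7]
opening: 0.0239
grip_force: 25.0
```

Request:
arm_command(
  xyz=[
    [-0.4,0.9,0],
    [-0.4,0.9,0],
    [-0.4,0.9,0],
    [0,0,0],
  ],
  spin=[0,0,0,0],
)

```text
time: 10.05
tool_pos: [0.463, 0.0411, 0.3047]
tool_rot: [-3.142, 0.0, 0.596]
contact_force: [1.1, -3.0, 2.9]
opening: 0.0234
grip_force: 25.0
```

Request:
arm_command(
  xyz=[
    [-0.4,0.9,0],
    [-0.4,0.9,0],
    [-0.4,0.9,0],
    [0,0,0],
  ],
  spin=[0,0,0,0],
)

```text
time: 10.45
tool_pos: [0.4618, 0.0438, 0.3047]
tool_rot: [-3.142, 0.0, 0.596]
contact_force: [0.5, -1.2, 3.1]
opening: 0.0236
grip_force: 25.0
```

Request:
arm_command(
  xyz=[
    [-0.4,0.9,0],
    [-0.4,0.9,0],
    [-0.4,0.9,0],
    [0,0,0],
  ],
  spin=[0,0,0,0],
)

```text
time: 10.85
tool_pos: [0.4606, 0.0464, 0.3047]
tool_rot: [-3.141, 0.0, 0.596]
contact_force: [1.7, -2.2, 3.6]
opening: 0.0239
grip_force: 25.0
```

Request:
arm_command(
  xyz=[
    [-0.4,0.9,0],
    [-0.4,0.9,0],
    [-0.4,0.9,0],
    [0,0,0],
  ],
  spin=[0,0,0,0],
)

```text
time: 11.25
tool_pos: [0.4594, 0.0492, 0.3047]
tool_rot: [-3.141, 0.0, 0.596]
contact_force: [0.5, -1.1, 2.0]
opening: 0.0239
grip_force: 25.0
```

Request:
arm_command(
  xyz=[
    [-0.4,0.9,0],
    [-0.4,0.9,0],
    [-0.4,0.9,0],
    [0,0,0],
  ],
  spin=[0,0,0,0],
)

```text
time: 11.65
tool_pos: [0.458, 0.0519, 0.3044]
tool_rot: [-3.141, 0.001, 0.596]
contact_force: [1.0, 0.3, -1.0]
opening: 0.0241
grip_force: 25.0
```

Upward push has ended: the tip found the hole. I go a little further in to centre, then lower gently while watching the side force.

Request:
arm_command(
  xyz=[
    [-0.4,0.9,0],
    [0,0,0],
    [0,0,0],
  ],
  spin=[0,0,0],
)

```text
time: 11.95
tool_pos: [0.4578, 0.0526, 0.3047]
tool_rot: [-3.142, 0.0, 0.596]
contact_force: [0.4, -0.3, -0.5]
opening: 0.0238
grip_force: 25.0
```

Request:
arm_command(
  xyz=[
    [0,0,-1],
    [0,0,-1],
    [0,0,0],
  ],
  spin=[0,0,0],
)

```text
time: 12.25
tool_pos: [0.4578, 0.0526, 0.3026]
tool_rot: [-3.141, 0.0, 0.596]
contact_force: [0.8, 0.2, -1.1]
opening: 0.0237
grip_force: 25.0
```

Request:
arm_command(
  xyz=[
    [0,0,-1],
    [0,0,-1],
    [0,0,0],
  ],
  spin=[0,0,0],
)

```text
time: 12.55
tool_pos: [0.4578, 0.0526, 0.3006]
tool_rot: [-3.142, 0.0, 0.596]
contact_force: [0.3, -0.6, -0.9]
opening: 0.0238
grip_force: 25.0
```

Request:
arm_command(
  xyz=[
    [0,0,-1],
    [0,0,-1],
    [0,0,0],
  ],
  spin=[0,0,0],
)

```text
time: 12.85
tool_pos: [0.4578, 0.0526, 0.2986]
tool_rot: [-3.142, 0.0, 0.596]
contact_force: [0.1, 0.3, -1.0]
opening: 0.0238
grip_force: 25.0
```

Request:
arm_command(
  xyz=[
    [-0.4,0.9,0],
    [0,0,0],
  ],
  spin=[0,0],
)

```text
time: 13.05
tool_pos: [0.4574, 0.0536, 0.2988]
tool_rot: [3.142, -0.0, 0.596]
contact_force: [0.5, 0.4, -2.0]
opening: 0.0239
grip_force: 25.0
```

Request:
arm_command(
  xyz=[
    [-0.4,0.9,0],
    [0,0,0],
  ],
  spin=[0,0],
)

```text
time: 13.25
tool_pos: [0.457, 0.0545, 0.2987]
tool_rot: [3.142, 0.0, 0.596]
contact_force: [0.0, -0.7, -1.4]
opening: 0.0237
grip_force: 25.0
```

Two millimetres of free play, so the centre lies within about 1 mm of the midpoint. I go back 1 mm and lower.

Request:
arm_command(
  xyz=[
    [0.4,-0.9,0],
    [0,0,-2],
    [0,0,-2],
    [0,0,-2],
    [0,0,-2],
    [0,0,-1],
    [0,0,0],
  ],
  spin=[0,0,0,0,0,0,0],
)

```text
time: 13.95
tool_pos: [0.4574, 0.0535, 0.2895]
tool_rot: [-3.141, 0.0, 0.596]
contact_force: [0.2, 0.0, -0.7]
opening: 0.024
grip_force: 25.0
```

Request:
arm_command(
  xyz=[
    [0,0,-1.5],
    [0,0,-1.5],
    [0,0,-1],
    [0,0,0],
    [0,0,0],
  ],
  spin=[0,0,0,0,0],
)

```text
time: 14.45
tool_pos: [0.4575, 0.0535, 0.2858]
tool_rot: [3.141, -0.0, 0.596]
contact_force: [-0.3, 0.6, -0.9]
opening: 0.0239
grip_force: 25.0
```

Request:
arm_command(
  xyz=[
    [0,0,-1],
    [0,0,-1],
    [0,0,-1],
    [0,0,-1],
    [0,0,0],
  ],
  spin=[0,0,0,0,0],
)

```text
time: 14.95
tool_pos: [0.4579, 0.0535, 0.2819]
tool_rot: [3.141, -0.001, 0.596]
contact_force: [2.8, 0.6, 1.4]
opening: 0.0239
grip_force: 25.0
```

Request:
arm_command(
  xyz=[
    [0,0,-1],
    [0,0,-1],
    [0,0,0],
  ],
  spin=[0,0,0],
)

```text
time: 15.25
tool_pos: [0.4577, 0.0535, 0.2797]
tool_rot: [3.141, -0.001, 0.596]
contact_force: [4.1, 0.7, -0.2]
opening: 0.0238
grip_force: 25.0
```

Some side force (+x) has appeared, so I ease toward it before pushing on.

Request:
arm_command(
  xyz=[
    [0.4,0.1,0],
    [0,0,0],
    [0,0,0],
  ],
  spin=[0,0,0],
)

```text
time: 15.55
tool_pos: [0.458, 0.0536, 0.2797]
tool_rot: [3.141, -0.0, 0.596]
contact_force: [2.7, 0.9, 0.3]
opening: 0.0242
grip_force: 25.0
```

Request:
arm_command(
  xyz=[
    [0.6,0.2,0],
    [0,0,0],
    [0,0,0],
  ],
  spin=[0,0,0],
)

```text
time: 15.85
tool_pos: [0.4584, 0.0537, 0.2796]
tool_rot: [-3.142, 0.001, 0.596]
contact_force: [2.0, -0.5, 0.5]
opening: 0.024
grip_force: 25.0
```

Request:
arm_command(
  xyz=[
    [0.5,0.2,0],
    [0,0,0],
    [0,0,0],
  ],
  spin=[0,0,0],
)

```text
time: 16.15
tool_pos: [0.4587, 0.0539, 0.2796]
tool_rot: [-3.141, 0.001, 0.596]
contact_force: [1.2, -2.3, 1.8]
opening: 0.0238
grip_force: 25.0
```

Request:
arm_command(
  xyz=[
    [0,0,-1],
    [0,0,-1],
    [0,0,0],
  ],
  spin=[0,0,0],
)

```text
time: 16.45
tool_pos: [0.4587, 0.0541, 0.2774]
tool_rot: [-3.141, 0.001, 0.596]
contact_force: [0.2, -0.4, 0.4]
opening: 0.0239
grip_force: 25.0
```

Request:
arm_command(
  xyz=[
    [0,0,-0.8],
    [0,0,-0.7],
    [0,0,0],
  ],
  spin=[0,0,0],
)

```text
time: 16.75
tool_pos: [0.4588, 0.0541, 0.276]
tool_rot: [-3.141, 0.001, 0.596]
contact_force: [-1.5, -0.5, 0.7]
opening: 0.0237
grip_force: 25.0
```

Request:
arm_command(
  xyz=[
    [0,0,-0.5],
    [0,0,0],
    [0,0,0],
  ],
  spin=[0,0,0],
)

```text
time: 17.05
tool_pos: [0.4588, 0.054, 0.2756]
tool_rot: [-3.141, 0.001, 0.596]
contact_force: [-0.2, 0.3, 0.6]
opening: 0.0237
grip_force: 25.0
```

Request:
arm_command(
  xyz=[
    [0,0,-0.5],
    [0,0,0],
    [0,0,0],
  ],
  spin=[0,0,0],
)

```text
time: 17.35
tool_pos: [0.4589, 0.054, 0.2751]
tool_rot: [-3.141, 0.0, 0.596]
contact_force: [-1.4, -0.2, 0.7]
opening: 0.0239
grip_force: 25.0
```

Request:
arm_command(
  xyz=[
    [0,0,-0.4],
    [0,0,0],
    [0,0,0],
  ],
  spin=[0,0,0],
)

```text
time: 17.65
tool_pos: [0.4589, 0.054, 0.2748]
tool_rot: [-3.142, 0.0, 0.596]
contact_force: [-1.7, -0.3, 1.8]
opening: 0.0239
grip_force: 25.0
```

Request:
arm_command(
  xyz=[
    [0,0,-0.4],
    [0,0,0],
    [0,0,0],
  ],
  spin=[0,0,0],
)

```text
time: 17.95
tool_pos: [0.4589, 0.054, 0.2747]
tool_rot: [3.141, 0.0, 0.596]
contact_force: [-2.3, -0.9, 5.2]
opening: 0.0237
grip_force: 25.0
```

Request:
arm_command(
  xyz=[
    [-0.2,0,-0.3],
    [0,0,0],
    [0,0,0],
  ],
  spin=[0,0,0],
)

```text
time: 18.25
tool_pos: [0.4588, 0.054, 0.2747]
tool_rot: [3.141, -0.0, 0.596]
contact_force: [-3.1, -0.1, 7.6]
opening: 0.0239
grip_force: 25.0
```

Seated: z has stopped at the same height as when parked, and the force rises stiffly. I release gently and withdraw straight up.

Request:
arm_command(
  xyz=[
    [0,0,0],
    [0,0,0],
    [0,0,0],
    [0,0,0],
    [0,0,0],
    [0,0,0],
    [0,0,0],
    [0,0,0],
  ],
  spin=[0,0,0,0,0,0,0,0],
  jaw=0.3,
)

```text
time: 19.05
tool_pos: [0.4588, 0.054, 0.2741]
tool_rot: [3.142, 0.0, 0.596]
contact_force: [-0.7, -0.6, -0.2]
opening: 0.0596
grip_force: 0.0
```

Request:
arm_command(
  xyz=[
    [0,0,3],
    [0,0,6],
    [0,0,10],
    [0,0,15],
    [0,0,15],
    [0,0,15],
    [0,0,15],
    [0,0,15],
    [0,0,10],
    [0,-20,5],
    [-10,-30,0],
    [-10,-35,0],
    [-10,-35,0],
    [0,-35,0],
    [0,-30,0],
    [0,-20,0],
    [0,-10,0],
    [0,0,0],
  ],
  spin=[0,0,0,0,0,0,0,0,0,0,0,0,0,0,0,0,0,0],
)

```text
time: 20.85
tool_pos: [0.4287, -0.1617, 0.3833]
tool_rot: [3.141, -0.0, 0.594]
contact_force: [0.6, 1.1, -0.5]
opening: 0.0595
grip_force: 0.0
```

Run:
```python
from cell import *
from h import *
c=read_camera("scene");t=read_camera("top")
cv2.imwrite("pics/f.png",cv2.resize(c["img"][155:305,200:360,::-1],None,fx=4,fy=4,interpolation=cv2.INTER_CUBIC))
for n,Q in(("s",cloud(c)),("t",cloud(t))):
    m=(Q[...,2]>.12)&(Q[...,2]<.16)&(np.linalg.norm(Q[...,:2]-[.458,.053],axis=-1)<.03)
    if m.any():print(n,m.sum(),Q[m].mean(0).round(4),np.percentile(Q[m][:,2],[50,90,97]).round(4))
a=load("top0")
for n,(u,v) in dict(mug=(365,266),salt=(261,158),mill=(194,144)).items(): print(n,np.abs(a["img"][v-15:v+15,u-15:u+15].astype(int)-t["img"][v-15:v+15,u-15:u+15]).mean())
print(observe()["contact_force"],observe()["time"])
```

```text
s 135 [0.4554 0.0587 0.1299] [0.1314 0.1341 0.1346]
t 81 [0.4576 0.0546 0.1314] [0.1314 0.1347 0.1358]
mug 39.05777777777778
salt 1.9022222222222223
mill 2.2888888888888888
[-1.18643566  0.36592064  0.19742274] 20.95
```

View pics/f.png

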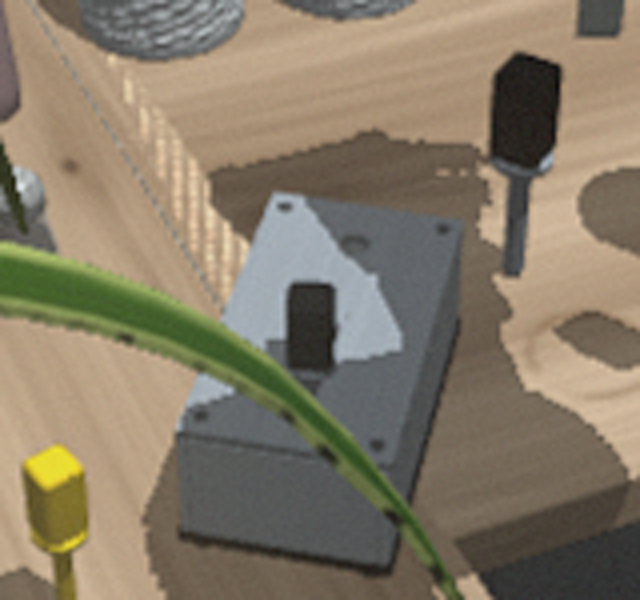

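The pin stands upright with its collar on the plate (grip at crop (311,325)). Its top is at z ≈ 0.134, the same as when parked. The arm now covers the mug in the top view, but no move went near it.

```bash
python3 -c "
from cell import *
print(hand_in())"
```

```text
the job is handed in; nothing more can be done
None
```

The retaining pin is fully home in the cassette's hole, upright with its collar on the plate. It was released and the job handed in at about 21 s; the salt shaker and pepper mill look unmoved, and the mug was hidden by the arm in the last view, though the arm felt no contact near it.

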